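# Put the loose sockets back in their tray

### The arm

A 7-joint arm with a two-finger parallel gripper is mounted at the origin on the work surface. World frame = base frame: x ahead of the robot, y to its left, z up, the work surface at z = 0. Lengths are in m, angles in rad, forces in N, time in s.
With the tool pointing down it reaches from about 0.35 to 0.9 m from the base axis. Payload 8.1 kg.
Tool frame: the origin (TCP) lies on the centre line of the jaws, within the pads' length; the fingertips stand 14 mm ahead of it and the grasp point (between the pads) lies 5 mm behind it (arm.tip_reach is the distance from the TCP to the fingertips, in m); z points along the fingers, y is the direction in which the jaws open and shut (so a half turn about z gives the same grasp; the last joint's range is limited). The gripper opens to 92 mm and grips with 3 to 60 N. Pads are 19 mm wide; open, the fingers measure 130 mm over their backs; the gripper's body (75 mm by 190 mm) begins 47 mm behind the grasp point.
Start: joints at [1.055, 0.434, 0.025, 1.573, -0.012, 1.134, -0.075], TCP at [0.251, -0.573, 0.241] pointing down, gripper open.
Joint ranges: [-2.62, 2.62], [-0.44, 2.09], [-1.27, 1.32], [0.08, 2.57], [-1.32, 4.46], [0.12, 2], [-2.74, 2.74]. Speed limits (rad/s): [2.22, 2.22, 3.01, 3.01, 3.14, 3.14, 3.14].

### API

Orientations are given as a rotation vector (axis times angle).
In Python, from cell import sensors, vision, arm, nets gives the robot as it stands.
- The arm moves only by the shell command python3 -m handwheel 'ROWS' [FORCE]. ROWS is JSON, a list of rows, each an object of numbers: "tx", "ty", "tz": the shift along the tool's x, y, z in cm; "wx", "wy", "wz": the turn, a rotation vector about the tool's x, y, z in degrees; "claw": the opening, from 0 (shut) to 1 (fully open). A call has 1 to 12 rows; each row is the pose to reach, as a shift and turn from the pose commanded when the call began, along the tool's axes at that moment; what a row does not reach only later rows make up. A row lasts 1/12 s, in which the tool goes at most 41.7 mm and 7.16 degrees, less where a joint would pass 70% of its speed; a pose out of reach is approached as far as the arm can. A call with a gripper value outside its range is refused whole. The fingers move at their own pace and stop on an object; FORCE is the grip in N (left out, the last holds). Time passes only in rows, so rows that repeat a pose let the fingers close. It gives the time, the measured TCP pose, the force and the opening at its end, in the units of the state.
- sensors.observe(): the state, without advancing time (a new reading comes with each control period).
- vision.get_image(name): name is "scene" or "top"; returns (picture, depth): 384x512x3 uint8, blue, green, red; 384x512 float32, m along the optical axis (not along the pixel's ray), 0 where there is no reading.
- vision.camera_model(name): a dict with "K" (3x3 intrinsics, pixels), "xyz" and "attitude" of the camera in the world. Camera axes: x right, y down, z forward; pixel columns grow to the right and rows downward; lengths in m; the calibration is good to about 2 mm. A picture is of the moment at which its call begins. camera_model takes no time and is no camera call.
- arm.sign_off(): hands the job in, once; it reports no verdict.
Trained networks look in the newest picture that a camera, given by its name, has taken for a name from the list of things; names that differ only in an ending like _2 or _b are one class to them, and where a whole thing is asked for, a point or a joint stands for the part that bears it (a point fixed in the world has none). Each returns a list of dicts, best first, with "score" (0 to 1); they miss things now and then, are a little off and sometimes report something else, mostly with a low value. They report only what shows in the picture. A call takes as long as a camera call. They do not tell look-alikes from the thing itself.
- nets.cut_out(label, camera): "region" (384x512 bool, what is visible of it) and "uv" ([column, row] in pixels, amid what is visible of it).
The state is a dict: "clock": time; "joints": joint angles; "dq": joint speeds; "joint_efforts": joint torques, N m; "position": TCP position; "ee_rot": TCP orientation; "force": force on the tool from outside, world axes, zero at the start; "ft_torque": the same for the moment, N m; "width": opening from 0.0 (shut) to 1.0 (fully open).
Only numpy, scipy, OpenCV 4.12 (cv2) and the standard library are available. Lean on these libraries where they do the work, as an engineer would, in place of code of your own. Each camera call takes 0.05 s, during which the arm holds its last target.

### The job

Four short round sockets have been left standing about on the workbench: put all of them back in the socket tray, standing upright on the floor of the round pocket of their own size, the smallest socket in the smallest pocket and so on up to the largest in the largest. The tall deep socket and the hexagonal hub nut do not belong in this tray: leave them where they are.

Things in the scene. Friction and masses are not known exactly. Their poses are not given: they have to be found in the camera images.
- socket_22_mid (a point): the smallest of the four short sockets of the set: bright steel, plain round outside, 22 mm in diameter and 40 mm high, standing upright on the bench with its 14 mm hexagon opening upwards, loose. The point is its centre, on its axis, 20 mm above its underside; z points up along its axis
- socket_32_mid (a point): the second smallest of the four short sockets of the set: bright steel, plain round outside, 32 mm in diameter and 42 mm high, standing upright on the bench with its 23 mm hexagon opening upwards, loose. The point is its centre, on its axis, 21 mm above its underside; z points up along its axis
- socket_42_mid (a point): the second largest of the four short sockets of the set: bright steel, plain round outside, 42 mm in diameter and 46 mm high, standing upright on the bench with its 30 mm hexagon opening upwards, loose. The point is its centre, on its axis, 23 mm above its underside; z points up along its axis
- socket_52_mid (a point): the largest of the four short sockets of the set: bright steel, plain round outside, 52 mm in diameter and 52 mm high, standing upright on the bench with its 38 mm hexagon opening upwards, loose. The point is its centre, on its axis, 26 mm above its underside; z points up along its axis
- pocket_22 (a point): smallest of the four round pockets, for the 22 mm socket: 34 mm wide, 8 mm deep, light grey floor, amid a fixed black insert 90 mm square; the four inserts lie 2 by 2, in any order, 92 mm apart, in a fixed aluminium tray 192 mm square (plus two 12 mm lips), 15 mm high. Point: centre of the pocket's floor, 7 mm above the bench; insert top and tray rim are 8 mm higher (grip sockets above that). x, y along the sides, z up
- pocket_32 (a point): second smallest of the four round pockets, for the 32 mm socket: 44 mm wide, 8 mm deep, light grey floor, amid a fixed black insert 90 mm square; the four inserts lie 2 by 2, in any order, 92 mm apart, in a fixed aluminium tray 192 mm square (plus two 12 mm lips), 15 mm high. Point: centre of the pocket's floor, 7 mm above the bench; insert top and tray rim are 8 mm higher (grip sockets above that). x, y along the sides, z up
- pocket_42 (a point): second largest of the four round pockets, for the 42 mm socket: 54 mm wide, 8 mm deep, light grey floor, amid a fixed black insert 90 mm square; the four inserts lie 2 by 2, in any order, 92 mm apart, in a fixed aluminium tray 192 mm square (plus two 12 mm lips), 15 mm high. Point: centre of the pocket's floor, 7 mm above the bench; insert top and tray rim are 8 mm higher (grip sockets above that). x, y along the sides, z up
- pocket_52 (a point): largest of the four round pockets, for the 52 mm socket: 64 mm wide, 8 mm deep, light grey floor, amid a fixed black insert 90 mm square; the four inserts lie 2 by 2, in any order, 92 mm apart, in a fixed aluminium tray 192 mm square (plus two 12 mm lips), 15 mm high. Point: centre of the pocket's floor, 7 mm above the bench; insert top and tray rim are 8 mm higher (grip sockets above that). x, y along the sides, z up
- deep_socket_mid (a point): a deep socket that is not of this set: bright steel, round, 27 mm in diameter but 82 mm high, twice as tall as the short ones, standing upright on the bench, hexagon opening upwards, loose. The point is its centre, 41 mm above its underside; z up along its axis
- hub_nut_mid (a point): a wheel hub nut: bright steel, outside a hexagon 46 mm across the flats, 24 mm high, with a 30 mm round bore right through, lying flat on the bench, loose. The point is its centre, 12 mm above its underside; z up along its bore
Mind the look-alikes: they are no part of the job. What is shaped like the part that bears socket_42_mid but pink or red is not meant.

How it is judged:
At the end, for the whole second after the job is handed in: Each short socket is upright (0.12 rad) in the pocket of its own size, within 9 mm of the pocket's axis, its underside within 4 mm of the pocket's floor, released and at rest; the deep socket and the hub nut are upright, at rest and within 15 mm of their starting places (horizontal distance between socket_22_mid and pocket_22 below 0.009 m and z of socket_22_mid in the frame of pocket_22 between 0.016 and 0.024 m and angle between each of socket_22_mid, socket_32_mid, socket_42_mid, socket_52_mid, deep_socket_mid, hub_nut_mid's own z axis and vertical below 0.12 rad and linear speed of each of socket_22, socket_32, socket_42, socket_52, deep_socket, hub_nut below 0.02 m/s and angular speed of each of socket_22, socket_32, socket_42, socket_52 below 0.3 rad/s and horizontal distance between socket_32_mid and pocket_32 below 0.009 m and z of socket_32_mid in the frame of pocket_32 between 0.017 and 0.025 m and horizontal distance between socket_42_mid and pocket_42 below 0.009 m and z of socket_42_mid in the frame of pocket_42 between 0.019 and 0.027 m and horizontal distance between socket_52_mid and pocket_52 below 0.009 m and z of socket_52_mid in the frame of pocket_52 between 0.022 and 0.03 m and distance of each of deep_socket_mid, hub_nut_mid from where it was at the start of the episode below 0.015 m); the robot touches nothing.
It fails at once if the deep socket is moved by more than 15 mm or tipped (distance of deep_socket_mid from where it was at the start of the episode above 0.015 m or angle between deep_socket_mid's own z axis and vertical above 0.3 rad).
It fails at once if the hub nut is moved by more than 15 mm or tipped (distance of hub_nut_mid from where it was at the start of the episode above 0.015 m or angle between hub_nut_mid's own z axis and vertical above 0.3 rad).
It also fails if it takes over 90 s, if anything falls off the work surface, if the arm or the gripper's body presses on something with over 40 N, if the wrist force passes 120 N, or if a joint passes its speed limit or range.

## Working session

There is one attempt and no reset: what is moved stays moved. The work goes in short steps, Python scripts to look and compute and a shell command to move; the robot and the scene stay as the last step left them, time stands still between calls to the robot, and variables do not carry over. Pictures are saved under pics/ and viewed, and the job is handed in when it is done.

```bash
ls; mkdir -p pics
python3 - <<'E'
from cell import sensors, vision, arm, nets
import cv2, numpy as np
s=sensors.observe()
print(s)
for n in ["scene","top"]:
    im,d=vision.get_image(n); cv2.imwrite(f"pics/{n}0.png",im); np.save(f"{n}_d.npy",d); np.save(f"{n}_im.npy",im)
    print(n,vision.camera_model(n))
print(arm.tip_reach)
E
```

```text
pics
{'clock': 0.0, 'joints': array([ 1.05538515,  0.43526397,  0.02495135,  1.57409683, -0.01158037,
        1.13401527, -0.07509661]), 'dq': array([ 0.00043371,  0.00065351, -0.00071481,  0.00090608,  0.00057023,
        0.00113182,  0.00159076]), 'joint_efforts': array([-7.51437674e-04, -6.67859530e+01,  9.84555781e-01, -3.14464903e+01,
       -6.07625535e-02,  4.26218624e-02,  1.66796272e-04]), 'position': array([ 0.25049552, -0.57206142,  0.23991936]), 'ee_rot': array([-3.07339001e+00, -6.43468037e-01,  7.66952925e-04]), 'force': array([-0.13994223,  0.07649799, -0.19552954]), 'ft_torque': array([-0.00388959, -0.05074236, -0.0347375 ]), 'width': 1.0000117992681867}
scene {'K': array([[355.23089212,   0.        , 258.20782089],
       [  0.        , 355.23089212, 188.5830922 ],
       [  0.        ,   0.        ,   1.        ]]), 'xyz': array([ 1.02186786, -0.60827829,  0.57450728]), 'attitude': array([-2.06160156, -0.710187  ,  0.41359287])}
top {'K': array([[375.44322286,   0.        , 259.62891713],
       [  0.        , 375.44322286, 196.29281617],
       [  0.        ,   0.        ,   1.        ]]), 'xyz': array([0.38089896, 0.02662931, 1.1419844 ]), 'attitude': array([-2.15474617,  2.14084583, -0.14185088])}
0.014
```

View pics/scene0.png

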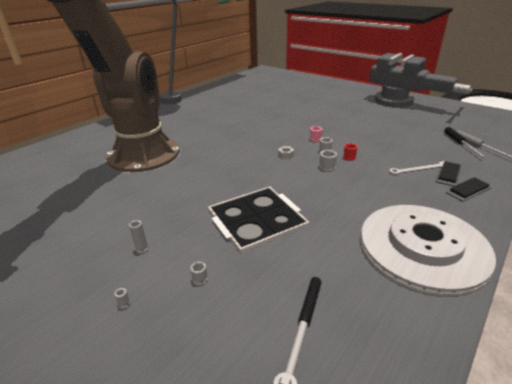

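View pics/top0.png

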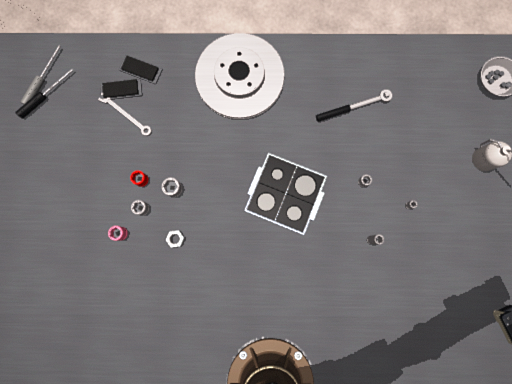

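The top view shows these steel parts: (171,187), (138,207), (366,181), (412,204), (378,240) and the hexagonal nut at (175,239). The pink part at (118,233) and the red one at (139,178) are look-alikes. The tray is at about (287,194). Next I'll measure them.

```bash
cat > h.py <<'E'
from cell import sensors, vision, arm, nets
import cv2, numpy as np
from scipy.spatial.transform import Rotation as R
def cloud(cam,d):
    m=vision.camera_model(cam);K=m["K"];v,u=np.mgrid[:d.shape[0],:d.shape[1]]
    p=np.stack([(u-K[0,2])/K[0,0]*d,(v-K[1,2])/K[1,1]*d,d],-1)
    return p@R.from_rotvec(m["attitude"]).as_matrix().T+m["xyz"]
def ray(cam,u,v,z):
    m=vision.camera_model(cam);K=m["K"]
    r=R.from_rotvec(m["attitude"]).as_matrix()@np.array([(u-K[0,2])/K[0,0],(v-K[1,2])/K[1,1],1.])
    return m["xyz"]+r*(z-m["xyz"][2])/r[2]
E
python3 - <<'E'
from h import *
d=np.load("top_d.npy");P=cloud("top",d)
ok=d>0
print("bench z",np.median(P[...,2][ok&(P[...,0]>.3)&(P[...,0]<.6)]))
H=dict(socket_22_mid=.04,socket_32_mid=.042,socket_42_mid=.046,socket_52_mid=.052,deep_socket_mid=.082,hub_nut_mid=.024)
for cam in ["top","scene"]:
  D=np.load(cam+"_d.npy");Q=cloud(cam,D)
  for n,h in H.items():
    for r in nets.cut_out(n,cam)[:3]:
        M=r["region"]&(D>0);q=Q[M]; 
        if len(q)==0: continue
        t=q[q[:,2]>h-.012]
        mid=(t[:,:2].min(0)+t[:,:2].max(0))/2 if len(t) else None
        print(cam,n,round(r["score"],2),np.round(r["uv"],1),M.sum(),"zmax",np.percentile(q[:,2],97).round(3),"mid",mid,"ext",np.ptp(t[:,:2],axis=0) if len(t) else None, "uvray",ray(cam,*r["uv"],h)[:2].round(4))
E
python3 - <<'E'
import cv2,numpy as np
im=np.load("top_im.npy")
a=cv2.resize(im[140:260,90:200],None,fx=3.5,fy=3.5,interpolation=2)
b=cv2.resize(im[140:260,230:430],None,fx=3.5,fy=3.5,interpolation=2)
cv2.imwrite("pics/a.png",a);cv2.imwrite("pics/b.png",b)
E
```

```text
bench z 0.00019322181657144277
top socket_42_mid 0.8 [113.4 229.3] 222 zmax 0.049 mid [0.42191035 0.45397963] ext [0.04072523 0.04226079] uvray [0.4325 0.459 ]
top socket_42_mid 0.57 [137.1 209.4] 207 zmax 0.048 mid [0.49865955 0.39107899] ext [0.04177499 0.04204982] uvray [0.4912 0.3927]
top socket_42_mid 0.57 [142.1 177.9] 184 zmax 0.048 mid [0.58696491 0.39735947] ext [0.03972901 0.04017741] uvray [0.5853 0.3827]
top deep_socket_mid 0.69 [373.2 236.4] 124 zmax 0.082 mid [ 0.40859431 -0.30114348] ext [0.02237137 0.02538914] uvray [ 0.4157 -0.2864]
top deep_socket_mid 0.19 [363.  180.1] 132 zmax 0.043 mid None ext None uvray [ 0.5759 -0.2628]
top hub_nut_mid 0.75 [169.8 237.1] 163 zmax 0.028 mid [0.40759575 0.28519423] ext [0.04441227 0.05073206] uvray [0.4115 0.2987]
top hub_nut_mid 0.61 [305.4 186.9] 873 zmax 0.018 mid [ 0.57263239 -0.10471375] ext [0.11108159 0.11055996] uvray [ 0.5647 -0.1046]
scene socket_22_mid 0.7 [121.3 295.3] 226 zmax 0.041 mid [ 0.51724247 -0.42141123] ext [0.021836   0.02064379] uvray [ 0.5252 -0.4247]
scene socket_32_mid 0.68 [201.7 274.1] 341 zmax 0.042
[... 178 characters left out ...]
34 0.04490464] uvray [0.5971 0.3645]
scene socket_42_mid 0.58 [315.4 134.1] 163 zmax 0.045 mid [0.42799219 0.45266195] ext [0.04060043 0.04457008] uvray [0.4514 0.4053]
scene socket_42_mid 0.54 [323.3 145.1] 167 zmax 0.046 mid [0.51356325 0.35666016] ext [0.06266457 0.10865261] uvray [0.5171 0.3463]
scene socket_52_mid 0.65 [326.7 160.7] 342 zmax 0.052 mid [0.56455363 0.2964865 ] ext [0.04921315 0.05475878] uvray [0.5841 0.2496]
scene deep_socket_mid 0.72 [138.8 236.7] 428 zmax 0.082 mid [ 0.41151983 -0.30382585] ext [0.02737658 0.02534093] uvray [ 0.4567 -0.326 ]
scene hub_nut_mid 0.67 [286.3 150.9] 158 zmax 0.026 mid [0.41161208 0.28045109] ext [0.04904454 0.04419536] uvray [0.4184 0.2754]
```

View pics/a.png

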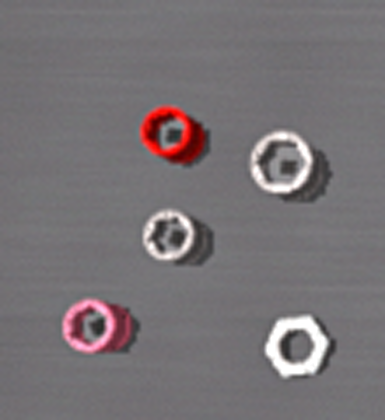

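View pics/b.png

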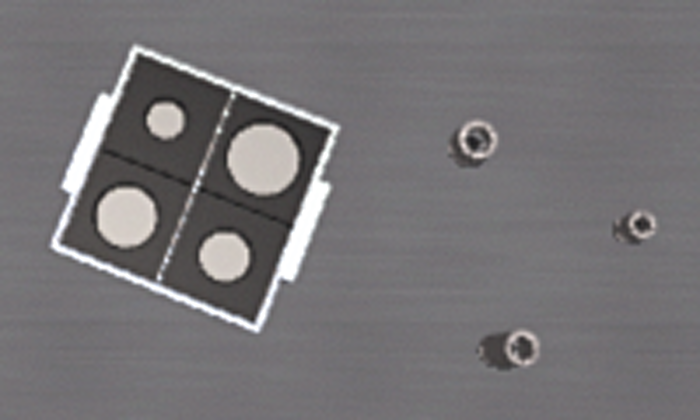

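Candidates in the top view:
- **42 mm shape:** pink (118,233), red (139,178) and steel (138,207). I take the steel one.
- **52 mm:** (171,187).
- **32 mm:** (366,181).
- **22 mm:** (412,204).
- **Leave alone:** the deep socket at (378,240), 82 mm tall, and the hex nut at (175,239).

The crop confirms that (138,207) is bare steel. In the tray, the pockets are smallest top-left, 52 top-right, 42 bottom-left and 32 bottom-right. Next come the exact centres.

Run:
```python
from h import *
G={"22":(.517,-.42,.04),"32":(.587,-.285,.042),"42":(.499,.391,.046),"52":(.565,.297,.052),"deep":(.41,-.302,.082),"nut":(.409,.283,.024)}
for cam in ["top","scene"]:
  Q=cloud(cam,np.load(cam+"_d.npy"))
  for n,(x,y,h) in G.items():
    m=(np.hypot(Q[...,0]-x,Q[...,1]-y)<.045)&(Q[...,2]>h-.007)&(Q[...,2]<h+.008)
    t=Q[m][:,:2].astype(np.float32)
    (c,r)=cv2.minEnclosingCircle(t)
    mid=(t.min(0)+t.max(0))/2
    print(cam,n,len(t),"circ",np.round(c,4),"dia",round(2*r,4),"mid",mid.round(4),"mean",t.mean(0).round(4))
for cam,box in [("top",(150,235,240,335)),("scene",(180,250,200,315))]:
  im=np.load(cam+"_im.npy");g=cv2.cvtColor(im,6)
  print(cam)
  b=(g>130).astype(np.uint8);n,L,S,C=cv2.connectedComponentsWithStats(b,connectivity=4)
  for i in range(1,n):
    if box[2]<C[i,0]<box[3] and box[0]<C[i,1]<box[1] and S[i,4]>30:
      cs,_=cv2.findContours((L==i).astype(np.uint8),0,1); e=cv2.fitEllipse(max(cs,key=len)); hull=max(cs,key=len)[:,0]
      W=np.array([ray(cam,u,v,.007)[:2] for u,v in hull])
      area=cv2.contourArea(W.astype(np.float32))
      print(C[i].round(1),S[i,4],"pos",ray(cam,*C[i],.007)[:2].round(4),"eqdia",(2*np.sqrt(area/np.pi)).round(4))
  q=cloud(cam,np.load(cam+"_d.npy"))
  m=(np.hypot(q[...,0]-.555,q[...,1]+.085)<.16)&(q[...,2]>.012)&(q[...,2]<.02)
  print(cv2.minAreaRect(q[m][:,:2].astype(np.float32)))
```

```text
top 22 34 circ [ 0.5133 -0.4193] dia 0.0233 mid [ 0.5128 -0.419 ] mean [ 0.5128 -0.4193]
top 32 49 circ [ 0.5846 -0.2829] dia 0.0323 mid [ 0.5844 -0.2826] mean [ 0.585  -0.2833]
top 42 89 circ [0.4986 0.3915] dia 0.0429 mid [0.4987 0.3914] mean [0.4985 0.3911]
top 52 109 circ [0.5605 0.2977] dia 0.0526 mid [0.56   0.2968] mean [0.5606 0.2971]
top deep 41 circ [ 0.4082 -0.3018] dia 0.027 mid [ 0.4086 -0.3013] mean [ 0.4091 -0.3012]
top nut 141 circ [0.4076 0.2852] dia 0.051 mid [0.4076 0.2852] mean [0.4072 0.2854]
scene 22 85 circ [ 0.5172 -0.4211] dia 0.0228 mid [ 0.5172 -0.4214] mean [ 0.5171 -0.4217]
scene 32 117 circ [ 0.5878 -0.2844] dia 0.033 mid [ 0.5879 -0.285 ] mean [ 0.588  -0.2851]
scene 42 59 circ [0.5026 0.3899] dia 0.0459 mid [0.5029 0.3901] mean [0.5027 0.3891]
scene 52 86 circ [0.5628 0.2967] dia 0.0567 mid [0.5646 0.2965] mean [0.5638 0.2954]
scene deep 78 circ [ 0.4109 -0.302 ] dia 0.03 mid [ 0.4115 -0.3038] mean [ 0.4118 -0.3036]
scene nut 86 circ [0.4115 0.2825] dia 0.053 mid [0.4121 0.2817] mean [0.4137 0.2806]
top
[285.8 193.3] 902 pos [ 0.5474 -0.0466] eqdia 0.2268
[276.7 174.1] 81 pos [ 0.607  -0.0189] eqdia 0.0284
[304.7 185.2] 318 pos [ 0.5727 -0.1045] eqdia 0.0592
[265.7 201.6] 232 pos [0.5213 0.0146] eqdia 0.0496
[293.7 212.9] 151 pos [ 0.4874 -0.0703] eqdia 0.0392
((0.546891450881958, -0.04440353810787201), (0.2140263020992279, 0.19229184091091156), 68.17228698730469)
scene
[256.1 216.6] 791 pos [ 0.5492 -0.0481] eqdia 0.2309
[262.8 201.3] 107 pos [0.5208 0.0163] eqdia 0.0384
[232.7 211.6] 72 pos [ 0.486  -0.0688] eqdia 0.0291
[280.9 219. ] 42 pos [ 0.6064 -0.0174] eqdia 0.0203
[249.1 231. ] 250 pos [ 0.572  -0.1034] eqdia 0.0517
((0.5493686199188232, -0.045040711760520935), (0.21505361795425415, 0.19836850464344025), 67.93376159667969)
```

```bash
cat > go.py <<'E'
import sys
from h import *
# how far to: x y z  (tool y -> world +x, tool x -> world +y)
t=np.array([float(a) for a in sys.argv[1:4]])
s=sensors.observe();Rm=R.from_rotvec(s["ee_rot"])
Rt=R.from_matrix(np.array([[0,1,0],[1,0,0],[0,0,-1.]]))
print("shift cm",(Rm.inv().apply(t-s["position"])*100).round(2),"turn deg",np.degrees((Rm.inv()*Rt).as_rotvec()).round(2),"pos",s["position"].round(4),"q",s["joints"].round(2),"w",round(s["width"],3),"F",s["force"].round(1),"t",round(s["clock"],2))
E
python3 go.py .515 -.420 .24
```

```text
shift cm [30.33 -3.37  0.08] turn deg [ 1.000e-02  0.000e+00 -6.635e+01] pos [ 0.2507 -0.5726  0.2408] q [ 1.06  0.43  0.02  1.57 -0.01  1.13 -0.08] w 1.002 F [-0.   0.8 -0.6] t 0.7
```

```bash
python3 -m handwheel '[{"tx":30.3,"ty":-3.4,"wz":-66.35,"claw":0.6},{"tx":30.3,"ty":-3.4,"wz":-66.35,"claw":0.6},{"tx":30.3,"ty":-3.4,"wz":-66.35,"claw":0.6},{"tx":30.3,"ty":-3.4,"wz":-66.35,"claw":0.6},{"tx":30.3,"ty":-3.4,"wz":-66.35,"claw":0.6},{"tx":30.3,"ty":-3.4,"wz":-66.35,"claw":0.6},{"tx":30.3,"ty":-3.4,"wz":-66.35,"claw":0.6},{"tx":30.3,"ty":-3.4,"wz":-66.35,"claw":0.6},{"tx":30.3,"ty":-3.4,"wz":-66.35,"claw":0.6},{"tx":30.3,"ty":-3.4,"wz":-66.35,"claw":0.6},{"tx":30.3,"ty":-3.4,"wz":-66.35,"claw":0.6},{"tx":30.3,"ty":-3.4,"wz":-66.35,"claw":0.6}]' 40; python3 go.py .515 -.420 .1; python3 go.py .515 -.420 .027
```

```text
shift cm [30.33 -3.38 14.08] turn deg [ 1.000e-02  0.000e+00 -6.635e+01] pos [ 0.2507 -0.5726  0.2408] q [ 1.06  0.43  0.02  1.57 -0.01  1.13 -0.08] w 1.002 F [-0.   0.8 -0.6] t 0.7
shift cm [30.33 -3.38 21.38] turn deg [ 1.000e-02  0.000e+00 -6.635e+01] pos [ 0.2507 -0.5726  0.2408] q [ 1.06  0.43  0.02  1.57 -0.01  1.13 -0.08] w 1.002 F [-0.   0.8 -0.6] t 0.7invalid input
```

```bash
python3 -m handwheel '[{"tx":4,"ty":0,"tz":0,"wx":0,"wy":0,"wz":-6,"claw":0.6}]' 40; python3 -m handwheel --help; python3 go.py .515 -.420 .24
```

```text
clock: 0.78
position: [0.2787, -0.561, 0.2409]
ee_rot: [3.041, 0.783, -0.01]
force: [-0.7, -1.8, -0.0]
width: 0.963
shift cm [27.5  -0.93 -0.08] turn deg [ -0.18   0.33 -61.12] pos [ 0.2787 -0.561   0.2409] q [ 1.02  0.44  0.    1.57  0.01  1.14 -0.05] w 0.963 F [-0.7 -1.8 -0. ] t 0.78invalid input: not JSON, or not a number
```

```bash
python3 -m handwheel '[{"tx":27.0,"ty":-0.6,"tz":0,"wx":0,"wy":0,"wz":-60.35,"claw":0.6},{"tx":27.0,"ty":-0.6,"tz":0,"wx":0,"wy":0,"wz":-60.35,"claw":0.6},{"tx":27.0,"ty":-0.6,"tz":0,"wx":0,"wy":0,"wz":-60.35,"claw":0.6},{"tx":27.0,"ty":-0.6,"tz":0,"wx":0,"wy":0,"wz":-60.35,"claw":0.6},{"tx":27.0,"ty":-0.6,"tz":0,"wx":0,"wy":0,"wz":-60.35,"claw":0.6},{"tx":27.0,"ty":-0.6,"tz":0,"wx":0,"wy":0,"wz":-60.35,"claw":0.6},{"tx":27.0,"ty":-0.6,"tz":0,"wx":0,"wy":0,"wz":-60.35,"claw":0.6},{"tx":27.0,"ty":-0.6,"tz":0,"wx":0,"wy":0,"wz":-60.35,"claw":0.6},{"tx":27.0,"ty":-0.6,"tz":0,"wx":0,"wy":0,"wz":-60.35,"claw":0.6},{"tx":27.0,"ty":-0.6,"tz":0,"wx":0,"wy":0,"wz":-60.35,"claw":0.6},{"tx":27.0,"ty":-0.6,"tz":0,"wx":0,"wy":0,"wz":-60.35,"claw":0.6}]' 40;  python3 go.py .515 -.420 .1; python3 go.py .515 -.420 .027
```

```text
clock: 1.7
position: [0.5188, -0.4179, 0.2406]
ee_rot: [-2.224, -2.218, 0.0]
force: [-0.5, -0.0, 0.5]
width: 0.599
shift cm [-0.21 -0.38 14.06] turn deg [-0.01 -0.   -0.15] pos [ 0.5188 -0.4179  0.2406] q [ 0.78  0.52 -0.29  1.44  0.15  1.2   0.47] w 0.599 F [-0.5 -0.   0.5] t 1.7
shift cm [-0.21 -0.38 21.36] turn deg [-0.01 -0.   -0.15] pos [ 0.5188 -0.4179  0.2406] q [ 0.78  0.52 -0.29  1.44  0.15  1.2   0.47] w 0.599 F [-0.5 -0.   0.5] t 1.7
```

```bash
python3 -m handwheel '[{"tx":-0.2,"ty":-0.4,"tz":4,"wx":0,"wy":0,"wz":0,"claw":0.6},{"tx":-0.2,"ty":-0.4,"tz":8,"wx":0,"wy":0,"wz":0,"claw":0.6},{"tx":-0.2,"ty":-0.4,"tz":12,"wx":0,"wy":0,"wz":0,"claw":0.6},{"tx":-0.2,"ty":-0.4,"tz":15,"wx":0,"wy":0,"wz":0,"claw":0.6},{"tx":-0.2,"ty":-0.4,"tz":18,"wx":0,"wy":0,"wz":0,"claw":0.6},{"tx":-0.2,"ty":-0.4,"tz":20,"wx":0,"wy":0,"wz":0,"claw":0.6},{"tx":-0.2,"ty":-0.4,"tz":21.3,"wx":0,"wy":0,"wz":0,"claw":0.6},{"tx":-0.2,"ty":-0.4,"tz":21.3,"wx":0,"wy":0,"wz":0,"claw":0.6},{"tx":-0.2,"ty":-0.4,"tz":21.3,"wx":0,"wy":0,"wz":0,"claw":0.6}]' 40;  python3 go.py .515 -.420 .027
python3 - <<'E'
from h import *
im,d=vision.get_image("scene");cv2.imwrite("pics/s1.png",cv2.resize(im[200:340,60:260],None,fx=3.5,fy=3.5,interpolation=2))
E
```

```text
clock: 2.45
position: [0.515, -0.42, 0.028]
ee_rot: [-2.223, -2.22, 0.0]
force: [-0.9, 0.2, 0.3]
width: 0.6
shift cm [-0.   0.   0.1] turn deg [-0.02 -0.   -0.08] pos [ 0.515 -0.42   0.028] q [ 0.76  0.73 -0.25  1.64  0.24  0.8   0.41] w 0.6 F [-0.9  0.2  0.3] t 2.45
```

View pics/s1.png

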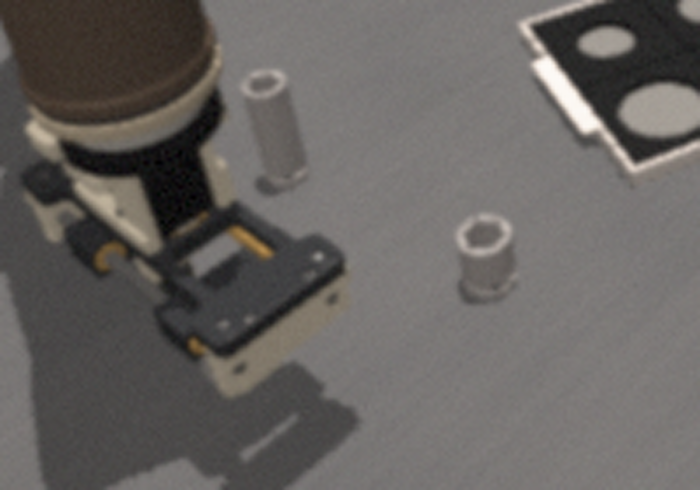

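The gripper is over the 22 mm socket and hides it. The deep socket at crop (275,130) is clear. I'll close on the 22.

```bash
python3 -m handwheel '[{"tx":0,"ty":0,"tz":0,"wx":0,"wy":0,"wz":0,"claw":0.1},{"tx":0,"ty":0,"tz":0,"wx":0,"wy":0,"wz":0,"claw":0.1},{"tx":0,"ty":0,"tz":0,"wx":0,"wy":0,"wz":0,"claw":0.1},{"tx":0,"ty":0,"tz":0,"wx":0,"wy":0,"wz":0,"claw":0.1},{"tx":0,"ty":0,"tz":0,"wx":0,"wy":0,"wz":0,"claw":0.1},{"tx":0,"ty":0,"tz":0,"wx":0,"wy":0,"wz":0,"claw":0.1}]' 40;  python3 go.py .608 -.0185 .12
```

```text
clock: 3.0
position: [0.5151, -0.4198, 0.028]
ee_rot: [2.221, 2.221, 0.0]
force: [-0.1, -0.1, 2.6]
width: 0.233
shift cm [40.13  9.28 -9.21] turn deg [ 0.02  0.02 -0.01] pos [ 0.5151 -0.4198  0.028 ] q [ 0.76  0.73 -0.25  1.64  0.24  0.79  0.41] w 0.233 F [-0.1 -0.1  2.6] t 3.0
```

```bash
python3 -m handwheel '[{"tx":0,"ty":0,"tz":-3,"wx":0,"wy":0,"wz":0,"claw":0.1},{"tx":0,"ty":0,"tz":-6,"wx":0,"wy":0,"wz":0,"claw":0.1},{"tx":0,"ty":0,"tz":-9,"wx":0,"wy":0,"wz":0,"claw":0.1},{"tx":3,"ty":0.7,"tz":-11,"wx":0,"wy":0,"wz":0,"claw":0.1},{"tx":7,"ty":1.6,"tz":-11,"wx":0,"wy":0,"wz":0,"claw":0.1},{"tx":11,"ty":2.5,"tz":-11,"wx":0,"wy":0,"wz":0,"claw":0.1},{"tx":15,"ty":3.5,"tz":-11,"wx":0,"wy":0,"wz":0,"claw":0.1},{"tx":19,"ty":4.4,"tz":-11,"wx":0,"wy":0,"wz":0,"claw":0.1},{"tx":23,"ty":5.3,"tz":-11,"wx":0,"wy":0,"wz":0,"claw":0.1},{"tx":27,"ty":6.2,"tz":-11,"wx":0,"wy":0,"wz":0,"claw":0.1},{"tx":31,"ty":7.2,"tz":-11,"wx":0,"wy":0,"wz":0,"claw":0.1},{"tx":34,"ty":7.9,"tz":-11,"wx":0,"wy":0,"wz":0,"claw":0.1}]' 40;  python3 go.py .608 -.0185 .12
```

```text
clock: 4.0
position: [0.5945, -0.0753, 0.1379]
ee_rot: [-2.218, -2.224, -0.002]
force: [0.2, 0.4, 0.1]
width: 0.232
shift cm [5.68 1.36 1.8 ] turn deg [ 0.03 -0.08  0.15] pos [ 0.5945 -0.0753  0.1379] q [ 0.27  0.52 -0.33  1.74  0.2   0.92 -0.14] w 0.232 F [0.2 0.4 0.1] t 4.0
```

```bash
python3 -m handwheel '[{"tx":3.5,"ty":0.8,"tz":0,"wx":0,"wy":0,"wz":0,"claw":0.1},{"tx":6.1,"ty":1.4,"tz":2,"wx":0,"wy":0,"wz":0,"claw":0.1},{"tx":6.1,"ty":1.4,"tz":4,"wx":0,"wy":0,"wz":0,"claw":0.1},{"tx":6.1,"ty":1.4,"tz":6,"wx":0,"wy":0,"wz":0,"claw":0.1},{"tx":6.1,"ty":1.4,"tz":8,"wx":0,"wy":0,"wz":0,"claw":0.1},{"tx":6.1,"ty":1.4,"tz":8,"wx":0,"wy":0,"wz":0,"claw":0.1},{"tx":6.1,"ty":1.4,"tz":8,"wx":0,"wy":0,"wz":0,"claw":0.1}]' 40;  python3 go.py .608 -.0185 .036
python3 - <<'E'
from h import *
for c,b in [("scene",(150,260,180,340)),("top",(130,260,220,360))]:
  im,d=vision.get_image(c);cv2.imwrite(f"pics/p1{c}.png",cv2.resize(im[b[0]:b[1],b[2]:b[3]],None,fx=4.5,fy=4.5,interpolation=2))
E
```

```text
clock: 4.58
position: [0.6072, -0.0187, 0.057]
ee_rot: [-2.22, -2.22, 0.003]
force: [0.3, -0.0, -0.0]
width: 0.226
shift cm [0.02 0.08 2.1 ] turn deg [-0.14  0.    0.  ] pos [ 0.6072 -0.0187  0.057 ] q [ 0.15  0.63 -0.3   1.78  0.25  0.77 -0.28] w 0.226 F [ 0.3 -0.  -0. ] t 4.58
```

View pics/p1scene.png

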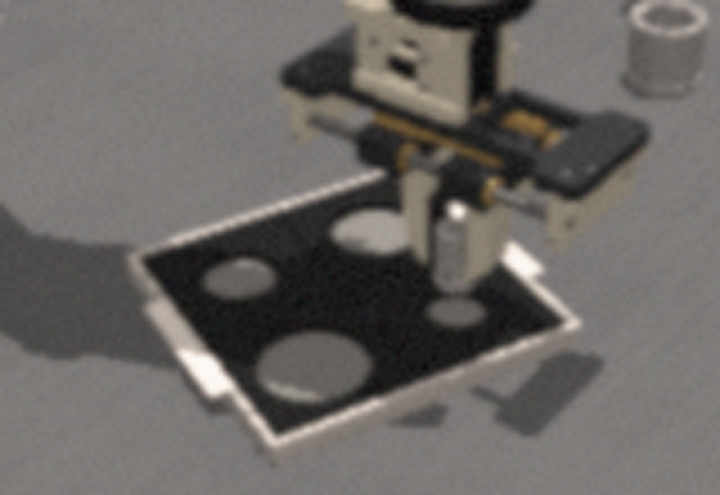

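The 22 mm socket is held upright above the small pocket, with its underside at crop (453,288) and the pocket at (455,313). I'll compare the positions numerically.

Run:
```python
from h import *
print(ray("scene",180+453/4.5,150+287/4.5,.029))
print(ray("scene",180+455/4.5,150+313/4.5,.007))
```

```text
[ 0.609792   -0.02344649  0.029     ]
[ 0.60830897 -0.01897938  0.007     ]
```

```bash
python3 -m handwheel '[{"tx":0.1,"ty":0,"tz":1,"wx":0,"wy":0,"wz":0,"claw":0.1},{"tx":0.1,"ty":0,"tz":1.6,"wx":0,"wy":0,"wz":0,"claw":0.1},{"tx":0.1,"ty":0,"tz":2.1,"wx":0,"wy":0,"wz":0,"claw":0.1},{"tx":0.1,"ty":0,"tz":2.2,"wx":0,"wy":0,"wz":0,"claw":0.1},{"tx":0.1,"ty":0,"tz":2.2,"wx":0,"wy":0,"wz":0,"claw":0.1},{"tx":0.1,"ty":0,"tz":2.2,"wx":0,"wy":0,"wz":0,"claw":0.1}]' 40;  python3 go.py .608 -.0185 .036
```

```text
clock: 5.18
position: [0.6081, -0.0177, 0.0357]
ee_rot: [-2.221, -2.221, 0.0]
force: [-0.2, -0.7, 0.3]
width: 0.234
shift cm [-0.08 -0.01 -0.03] turn deg [-0.  0. -0.] pos [ 0.6081 -0.0177  0.0357] q [ 0.14  0.66 -0.29  1.79  0.27  0.73 -0.29] w 0.234 F [-0.2 -0.7  0.3] t 5.18
```

```bash
python3 -m handwheel '[{"tx":0,"ty":0,"tz":0.05,"wx":0,"wy":0,"wz":0,"claw":0.5},{"tx":0,"ty":0,"tz":0.05,"wx":0,"wy":0,"wz":0,"claw":0.5},{"tx":0,"ty":0,"tz":0.05,"wx":0,"wy":0,"wz":0,"claw":0.5},{"tx":0,"ty":0,"tz":0.05,"wx":0,"wy":0,"wz":0,"claw":0.5},{"tx":0,"ty":0,"tz":-2,"wx":0,"wy":0,"wz":0,"claw":0.5},{"tx":0,"ty":0,"tz":-5,"wx":0,"wy":0,"wz":0,"claw":0.65},{"tx":0,"ty":0,"tz":-9,"wx":0,"wy":0,"wz":0,"claw":0.65},{"tx":-4,"ty":0,"tz":-10,"wx":0,"wy":0,"wz":0,"claw":0.65},{"tx":-8,"ty":0,"tz":-10,"wx":0,"wy":0,"wz":0,"claw":0.65},{"tx":-12,"ty":-0.5,"tz":-10,"wx":0,"wy":0,"wz":0,"claw":0.65},{"tx":-16,"ty":-1,"tz":-10,"wx":0,"wy":0,"wz":0,"claw":0.65},{"tx":-20,"ty":-1.5,"tz":-10,"wx":0,"wy":0,"wz":0,"claw":0.65}]' 40;  python3 - <<'E'
from h import *
for c,b in [("scene",(150,260,180,340)),("top",(130,260,220,360))]:
  im,d=vision.get_image(c);cv2.imwrite(f"pics/p2{c}.png",cv2.resize(im[b[0]:b[1],b[2]:b[3]],None,fx=4.5,fy=4.5,interpolation=2))
  Q=cloud(c,d); m=(np.hypot(Q[...,0]-.608,Q[...,1]+.0185)<.03)&(Q[...,2]>.038)&(Q[...,2]<.06)
  t=Q[m].astype(np.float32); print(c,len(t),cv2.minEnclosingCircle(t[:,:2]),t[:,2].max())
E
python3 go.py .586 -.284 .029
```

```text
clock: 6.18
position: [0.5927, -0.2196, 0.1361]
ee_rot: [2.221, 2.221, 0.0]
force: [0.5, -0.3, 0.0]
width: 0.65
shift cm [-5.18 -0.34 10.7 ] turn deg [-0.08  0.41 -0.59] pos [ 0.59   -0.2315  0.1357] q [ 0.48  0.57 -0.3   1.65  0.2   0.95  0.1 ] w 0.652 F [-1.  -8.7 -0.7] t 6.23Traceback (most recent call last):
  File "<stdin>", line 5, in <module>
cv2.error: OpenCV(4.12.0) /io/opencv/modules/imgproc/src/shapedescr.cpp:201: error: (-215:Assertion failed) count >= 0 && (depth == CV_32F || depth == CV_32S) in function 'minEnclosingCircle'
```

View pics/p2scene.png

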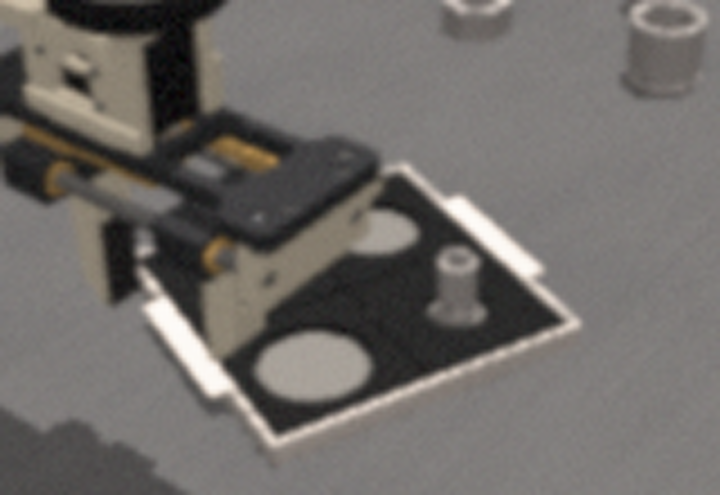

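The 22 mm socket stands upright in its pocket, at crop (458,285). On to the 32.

```bash
python3 -m handwheel '[{"tx":-3,"ty":-0.3,"tz":0,"wx":0,"wy":0,"wz":0,"claw":0.65},{"tx":-5.5,"ty":-0.6,"tz":2,"wx":0,"wy":0,"wz":0,"claw":0.65},{"tx":-6.6,"ty":-0.7,"tz":4,"wx":0,"wy":0,"wz":0,"claw":0.65},{"tx":-6.6,"ty":-0.7,"tz":4,"wx":0,"wy":0,"wz":0,"claw":0.65},{"tx":-6.6,"ty":-0.7,"tz":4,"wx":0,"wy":0,"wz":0,"claw":0.65},{"tx":-6.6,"ty":-0.7,"tz":4,"wx":0,"wy":0,"wz":0,"claw":0.65}]' 40; python3 go.py .586 -.284 .028
```

```text
clock: 6.73
position: [0.5869, -0.2821, 0.0965]
ee_rot: [-2.22, -2.223, -0.002]
force: [0.8, 0.6, 1.0]
width: 0.65
shift cm [-0.2  -0.09  6.85] turn deg [ 0.05 -0.05  0.08] pos [ 0.5869 -0.2821  0.0965] q [ 0.56  0.64 -0.29  1.64  0.22  0.9   0.18] w 0.65 F [0.8 0.6 1. ] t 6.73
```

```bash
python3 -m handwheel '[{"tx":-0.1,"ty":-0.1,"tz":2,"wx":0,"wy":0,"wz":0,"claw":0.65},{"tx":-0.1,"ty":-0.1,"tz":4,"wx":0,"wy":0,"wz":0,"claw":0.65},{"tx":-0.1,"ty":-0.1,"tz":6,"wx":0,"wy":0,"wz":0,"claw":0.65},{"tx":-0.1,"ty":-0.1,"tz":6.8,"wx":0,"wy":0,"wz":0,"claw":0.65},{"tx":-0.1,"ty":-0.1,"tz":6.8,"wx":0,"wy":0,"wz":0,"claw":0.65},{"tx":-0.1,"ty":-0.1,"tz":6.8,"wx":0,"wy":0,"wz":0,"claw":0.2},{"tx":-0.1,"ty":-0.1,"tz":6.8,"wx":0,"wy":0,"wz":0,"claw":0.2},{"tx":-0.1,"ty":-0.1,"tz":6.8,"wx":0,"wy":0,"wz":0,"claw":0.2},{"tx":-0.1,"ty":-0.1,"tz":6.8,"wx":0,"wy":0,"wz":0,"claw":0.2},{"tx":-0.1,"ty":-0.1,"tz":6.8,"wx":0,"wy":0,"wz":0,"claw":0.2},{"tx":-0.1,"ty":-0.1,"tz":6.8,"wx":0,"wy":0,"wz":0,"claw":0.2}]' 40; python3 go.py .488 -.070 .138
```

```text
clock: 7.65
position: [0.5857, -0.2849, 0.0287]
ee_rot: [2.221, 2.22, 0.001]
force: [-0.8, 0.8, 6.0]
width: 0.341
shift cm [ 21.48  -9.75 -10.96] turn deg [ 0.08  0.03 -0.01] pos [ 0.5857 -0.2849  0.0287] q [ 0.54  0.72 -0.27  1.68  0.25  0.78  0.16] w 0.341 F [-0.8  0.8  6. ] t 7.65
```

```bash
python3 -m handwheel '[{"tx":0,"ty":0,"tz":-3,"wx":0,"wy":0,"wz":0,"claw":0.2},{"tx":0,"ty":0,"tz":-6,"wx":0,"wy":0,"wz":0,"claw":0.2},{"tx":0,"ty":0,"tz":-9,"wx":0,"wy":0,"wz":0,"claw":0.2},{"tx":3,"ty":-1.4,"tz":-11,"wx":0,"wy":0,"wz":0,"claw":0.2},{"tx":6,"ty":-2.8,"tz":-11,"wx":0,"wy":0,"wz":0,"claw":0.2},{"tx":9,"ty":-4.1,"tz":-11,"wx":0,"wy":0,"wz":0,"claw":0.2},{"tx":12,"ty":-5.5,"tz":-11,"wx":0,"wy":0,"wz":0,"claw":0.2},{"tx":15,"ty":-6.9,"tz":-11,"wx":0,"wy":0,"wz":0,"claw":0.2},{"tx":18,"ty":-8.2,"tz":-11,"wx":0,"wy":0,"wz":0,"claw":0.2},{"tx":20.5,"ty":-9.3,"tz":-11,"wx":0,"wy":0,"wz":0,"claw":0.2},{"tx":21.5,"ty":-9.75,"tz":-11,"wx":0,"wy":0,"wz":0,"claw":0.2},{"tx":21.5,"ty":-9.75,"tz":-11,"wx":0,"wy":0,"wz":0,"claw":0.2}]' 40; python3 go.py .488 -.070 .06
```

```text
clock: 8.65
position: [0.4864, -0.0669, 0.1379]
ee_rot: [-2.216, -2.226, -0.0]
force: [-0.0, -0.7, -1.3]
width: 0.34
shift cm [-0.32  0.16  7.79] turn deg [-0.03 -0.04  0.25] pos [ 0.4864 -0.0669  0.1379] q [ 0.32  0.37 -0.37  1.99  0.18  0.81 -0.15] w 0.34 F [-0.  -0.7 -1.3] t 8.65
```

```bash
python3 -m handwheel '[{"tx":0,"ty":0,"tz":3,"wx":0,"wy":0,"wz":0,"claw":0.2},{"tx":0,"ty":0,"tz":6,"wx":0,"wy":0,"wz":0,"claw":0.2},{"tx":0,"ty":0,"tz":8,"wx":0,"wy":0,"wz":0,"claw":0.2},{"tx":0,"ty":0,"tz":8.2,"wx":0,"wy":0,"wz":0,"claw":0.2},{"tx":0,"ty":0,"tz":8.2,"wx":0,"wy":0,"wz":0,"claw":0.2}]' 40; python3 go.py .488 -.070 .0362;  python3 - <<'E'
from h import *
for c,b in [("scene",(150,260,180,340))]:
  im,d=vision.get_image(c);cv2.imwrite(f"pics/p3{c}.png",cv2.resize(im[b[0]:b[1],b[2]:b[3]],None,fx=4.5,fy=4.5,interpolation=2))
E
```

```text
clock: 9.07
position: [0.4871, -0.0707, 0.0549]
ee_rot: [-2.222, -2.219, 0.003]
force: [0.6, 0.3, -0.6]
width: 0.339
shift cm [0.07 0.09 1.87] turn deg [-0.15  0.01 -0.06] pos [ 0.4871 -0.0707  0.0549] q [ 0.28  0.5  -0.32  2.06  0.26  0.62 -0.22] w 0.339 F [ 0.6  0.3 -0.6] t 9.07
```

View pics/p3scene.png

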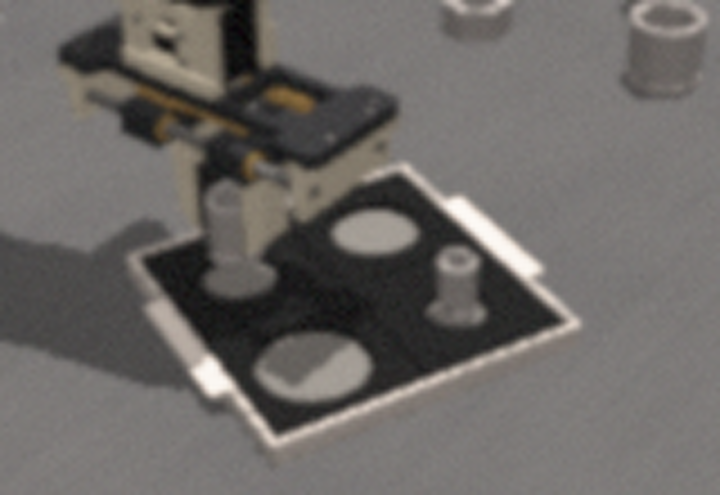

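Run:
```python
from h import *
m=vision.camera_model("scene")
def px(p):
    q=R.from_rotvec(m["attitude"]).as_matrix().T@(np.array(p)-m["xyz"]);u=m["K"]@q/q[2];return ((u[:2]-[180,150])*4.5).round(0)
for p in [(.4871,-.0707,.026),(.4871,-.0707,.068),(.4871,-.0657,.068),(.4921,-.0707,.068),(.488,-.07,.007),(.488,-.07,.015)]: print(p,px(p))
```

```text
(0.4871, -0.0707, 0.026) [234. 253.]
(0.4871, -0.0707, 0.068) [230. 194.]
(0.4871, -0.0657, 0.068) [236. 190.]
(0.4921, -0.0707, 0.068) [236. 197.]
(0.488, -0.07, 0.007) [238. 279.]
(0.488, -0.07, 0.015) [237. 269.]
```

Run:
```python
from h import *
im,d=vision.get_image("scene");Q=cloud("scene",d)
cv2.imwrite("pics/z3.png",cv2.resize(im[180:225,210:260],None,fx=14,fy=12,interpolation=2))
m=(np.abs(Q[...,0]-.4875)<.014)&(np.abs(Q[...,1]+.07)<.03)&(Q[...,2]>.028)&(Q[...,2]<.072)
t=Q[m]; 
for z in np.arange(.028,.072,.006):
    s=t[(t[:,2]>z)&(t[:,2]<z+.006)]; print(z.round(3),len(s),s.min(0).round(4),s.max(0).round(4))
# circle fit, R=16mm fixed, on side wall points
from scipy.optimize import least_squares
s=t[(t[:,2]<.064)]
f=least_squares(lambda c:np.hypot(s[:,0]-c[0],s[:,1]-c[1])-.016,[.4875,-.07],loss="soft_l1",f_scale=.001);print(f.x,np.sqrt(np.mean(f.fun**2)))
```

```text
0.028 7 [ 0.4863 -0.085   0.0287] [ 0.4998 -0.0806  0.032 ]
0.034 19 [ 0.4812 -0.0864  0.0342] [ 0.5013 -0.0777  0.0392]
0.04 13 [ 0.4735 -0.0867  0.0403] [ 0.5009 -0.0775  0.0457]
0.046 13 [ 0.4779 -0.0861  0.0462] [ 0.5005 -0.0799  0.0516]
0.052 21 [ 0.4762 -0.0872  0.0524] [ 0.5005 -0.0601  0.0577]
0.058 24 [ 0.4748 -0.0869  0.0582] [ 0.4999 -0.0594  0.0635]
0.064 36 [ 0.4753 -0.0855  0.064 ] [ 0.5011 -0.058   0.0699]
0.07 3 [ 0.4736 -0.0726  0.0702] [ 0.4798 -0.0627  0.0705]
[ 0.49007111 -0.06926715] 0.0019163181568674114
```

View pics/z3.png

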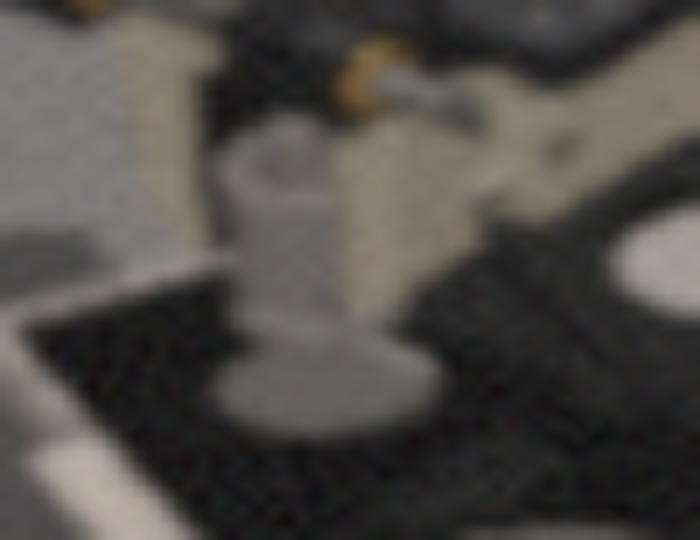

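The wall fit puts the socket at about (.488,-.070), which matches the pocket. I'll lower it, release and retreat.

```bash
python3 -m handwheel '[{"tx":0.1,"ty":0.1,"tz":0.8,"wx":0,"wy":0,"wz":0,"claw":0.2},{"tx":0.1,"ty":0.1,"tz":1.5,"wx":0,"wy":0,"wz":0,"claw":0.2},{"tx":0.1,"ty":0.1,"tz":2.0,"wx":0,"wy":0,"wz":0,"claw":0.2},{"tx":0.1,"ty":0.1,"tz":2.05,"wx":0,"wy":0,"wz":0,"claw":0.2},{"tx":0.1,"ty":0.1,"tz":2.05,"wx":0,"wy":0,"wz":0,"claw":0.2},{"tx":0.1,"ty":0.1,"tz":2.05,"wx":0,"wy":0,"wz":0,"claw":0.2}]' 40; python3 go.py .488 -.070 .0362
```

```text
clock: 9.67
position: [0.4888, -0.0687, 0.0352]
ee_rot: [2.221, 2.221, 0.0]
force: [-0.3, 0.3, -0.5]
width: 0.34
shift cm [-0.13 -0.08 -0.1 ] turn deg [0.02 0.01 0.  ] pos [ 0.4888 -0.0687  0.0352] q [ 0.26  0.53 -0.3   2.08  0.28  0.57 -0.24] w 0.34 F [-0.3  0.3 -0.5] t 9.67
```

```bash
python3 -m handwheel '[{"tx":0,"ty":0,"tz":0,"wx":0,"wy":0,"wz":0,"claw":0.6},{"tx":0,"ty":0,"tz":0,"wx":0,"wy":0,"wz":0,"claw":0.6},{"tx":0,"ty":0,"tz":0,"wx":0,"wy":0,"wz":0,"claw":0.6},{"tx":0,"ty":0,"tz":0,"wx":0,"wy":0,"wz":0,"claw":0.6},{"tx":0,"ty":0,"tz":-2,"wx":0,"wy":0,"wz":0,"claw":0.6},{"tx":0,"ty":0,"tz":-5,"wx":0,"wy":0,"wz":0,"claw":0.67},{"tx":0,"ty":0,"tz":-9,"wx":0,"wy":0,"wz":0,"claw":0.67},{"tx":4,"ty":0,"tz":-12,"wx":0,"wy":0,"wz":0,"claw":0.67},{"tx":8,"ty":0.2,"tz":-13,"wx":0,"wy":0,"wz":0,"claw":0.67},{"tx":12,"ty":0.3,"tz":-13,"wx":0,"wy":0,"wz":0,"claw":0.67},{"tx":16,"ty":0.4,"tz":-13,"wx":0,"wy":0,"wz":0,"claw":0.67},{"tx":20,"ty":0.5,"tz":-13,"wx":0,"wy":0,"wz":0,"claw":0.67}]' 40; python3 -m handwheel '[{"tx":4,"ty":0.1,"tz":0,"wx":0,"wy":0,"wz":0,"claw":0.67},{"tx":8,"ty":0.2,"tz":0,"wx":0,"wy":0,"wz":0,"claw":0.67},{"tx":12,"ty":0.3,"tz":0,"wx":0,"wy":0,"wz":0,"claw":0.67},{"tx":16,"ty":0.4,"tz":0,"wx":0,"wy":0,"wz":0,"claw":0.67},{"tx":20,"ty":0.5,"tz":0,"wx":0,"wy":0,"wz":0,"claw":0.67},{"tx":23,"ty":0.6,"tz":0,"wx":0,"wy":0,"wz":0,"claw":0.67},{"tx":25,"ty":0.7,"tz":1,"wx":0,"wy":0,"wz":0,"claw":0.67},{"tx":25.9,"ty":0.7,"tz":3,"wx":0,"wy":0,"wz":0,"claw":0.67},{"tx":25.9,"ty":0.7,"tz":5,"wx":0,"wy":0,"wz":0,"claw":0.67},{"tx":25.9,"ty":0.7,"tz":5,"wx":0,"wy":0,"wz":0,"claw":0.67},{"tx":25.9,"ty":0.7,"tz":5,"wx":0,"wy":0,"wz":0,"claw":0.67}]' 40; python3 go.py .5005 .3905 .029;  python3 - <<'E'
from h import *
for c,b in [("scene",(110,260,180,380))]:
  im,d=vision.get_image(c);cv2.imwrite(f"pics/p4{c}.png",cv2.resize(im[b[0]:b[1],b[2]:b[3]],None,fx=3.8,fy=3.8,interpolation=2))
E
```

```text
clock: 10.67
position: [0.4935, 0.1308, 0.166]
ee_rot: [2.222, 2.22, 0.002]
force: [1.5, 0.4, -0.2]
width: 0.668
clock: 11.58
position: [0.4999, 0.3873, 0.1143]
ee_rot: [2.221, 2.221, -0.005]
force: [0.6, -0.3, 1.4]
width: 0.669
shift cm [0.34 0.07 8.53] turn deg [-0.12  0.12  0.  ] pos [0.4999 0.3873 0.1143] q [-0.47  0.61 -0.42  1.66  0.29  0.94 -0.99] w 0.669 F [ 0.6 -0.3  1.4] t 11.58
```

View pics/p4scene.png

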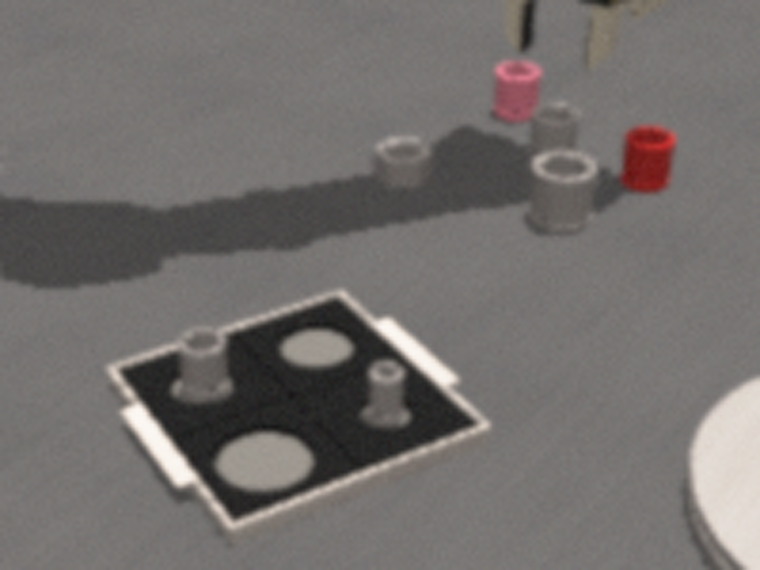

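The 32 and 22 mm sockets are upright in their pockets. The gripper is above the steel 42 at crop (555,125), with pink (517,90) and red (648,158) on either side. I'll descend there and grip.

```bash
python3 -m handwheel '[{"tx":0,"ty":0,"tz":2,"wx":0,"wy":0,"wz":0,"claw":0.67},{"tx":0,"ty":0,"tz":4,"wx":0,"wy":0,"wz":0,"claw":0.67},{"tx":0,"ty":0,"tz":6,"wx":0,"wy":0,"wz":0,"claw":0.67},{"tx":0,"ty":0,"tz":8,"wx":0,"wy":0,"wz":0,"claw":0.67},{"tx":0,"ty":0,"tz":8.6,"wx":0,"wy":0,"wz":0,"claw":0.67},{"tx":0,"ty":0,"tz":8.6,"wx":0,"wy":0,"wz":0,"claw":0.67},{"tx":0,"ty":0,"tz":8.6,"wx":0,"wy":0,"wz":0,"claw":0.3},{"tx":0,"ty":0,"tz":8.6,"wx":0,"wy":0,"wz":0,"claw":0.3},{"tx":0,"ty":0,"tz":8.6,"wx":0,"wy":0,"wz":0,"claw":0.3},{"tx":0,"ty":0,"tz":8.6,"wx":0,"wy":0,"wz":0,"claw":0.3},{"tx":0,"ty":0,"tz":8.6,"wx":0,"wy":0,"wz":0,"claw":0.3}]' 40; python3 go.py .5225 .0155 .138
```

```text
clock: 12.55
position: [0.5011, 0.3887, 0.0306]
ee_rot: [2.221, 2.221, 0.003]
force: [-0.5, -1.3, 6.0]
width: 0.454
shift cm [-37.31   2.16 -10.78] turn deg [ 0.09 -0.07 -0.01] pos [0.5011 0.3887 0.0306] q [-0.49  0.71 -0.38  1.72  0.35  0.78 -1.04] w 0.454 F [-0.5 -1.3  6. ] t 12.55
```

```bash
python3 -m handwheel '[{"tx":0,"ty":0,"tz":-3,"wx":0,"wy":0,"wz":0,"claw":0.3},{"tx":0,"ty":0,"tz":-6,"wx":0,"wy":0,"wz":0,"claw":0.3},{"tx":0,"ty":0,"tz":-9,"wx":0,"wy":0,"wz":0,"claw":0.3},{"tx":-2,"ty":0.1,"tz":-11,"wx":0,"wy":0,"wz":0,"claw":0.3},{"tx":-5,"ty":0.3,"tz":-11,"wx":0,"wy":0,"wz":0,"claw":0.3},{"tx":-9,"ty":0.5,"tz":-11,"wx":0,"wy":0,"wz":0,"claw":0.3},{"tx":-13,"ty":0.7,"tz":-11,"wx":0,"wy":0,"wz":0,"claw":0.3},{"tx":-17,"ty":0.9,"tz":-11,"wx":0,"wy":0,"wz":0,"claw":0.3},{"tx":-21,"ty":1.2,"tz":-11,"wx":0,"wy":0,"wz":0,"claw":0.3},{"tx":-25,"ty":1.4,"tz":-11,"wx":0,"wy":0,"wz":0,"claw":0.3},{"tx":-29,"ty":1.7,"tz":-11,"wx":0,"wy":0,"wz":0,"claw":0.3},{"tx":-32,"ty":1.8,"tz":-11,"wx":0,"wy":0,"wz":0,"claw":0.3}]' 40; python3 -m handwheel '[{"tx":-3,"ty":0.2,"tz":0,"wx":0,"wy":0,"wz":0,"claw":0.3},{"tx":-5,"ty":0.3,"tz":0,"wx":0,"wy":0,"wz":0,"claw":0.3},{"tx":-5.5,"ty":0.35,"tz":2,"wx":0,"wy":0,"wz":0,"claw":0.3},{"tx":-5.5,"ty":0.35,"tz":5,"wx":0,"wy":0,"wz":0,"claw":0.3},{"tx":-5.5,"ty":0.35,"tz":8,"wx":0,"wy":0,"wz":0,"claw":0.3},{"tx":-5.5,"ty":0.35,"tz":8,"wx":0,"wy":0,"wz":0,"claw":0.3},{"tx":-5.5,"ty":0.35,"tz":8,"wx":0,"wy":0,"wz":0,"claw":0.3}]' 40; python3 go.py .5225 .0145 .038;  python3 - <<'E'
from h import *
for c,b in [("scene",(150,260,180,340))]:
  im,d=vision.get_image(c);cv2.imwrite(f"pics/p5{c}.png",cv2.resize(im[b[0]:b[1],b[2]:b[3]],None,fx=4.5,fy=4.5,interpolation=2))
E
```

```text
clock: 13.55
position: [0.5184, 0.0641, 0.1394]
ee_rot: [2.223, 2.218, -0.002]
force: [0.8, -0.3, -1.8]
width: 0.449
clock: 14.13
position: [0.5208, 0.0132, 0.0587]
ee_rot: [-2.219, -2.22, 0.004]
force: [0.3, 0.8, -1.5]
width: 0.452
shift cm [0.13 0.18 2.07] turn deg [-0.19  0.01  0.02] pos [0.5208 0.0132 0.0587] q [ 0.15  0.53 -0.37  1.99  0.3   0.68 -0.41] w 0.452 F [ 0.3  0.8 -1.5] t 14.13
```

View pics/p5scene.png

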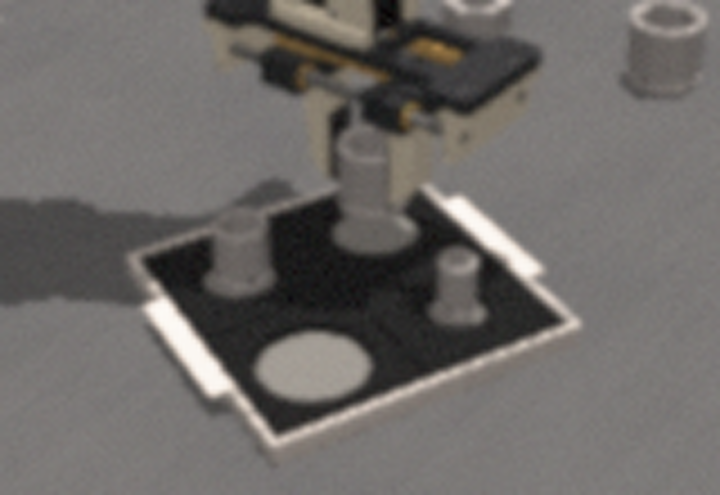

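The 42 is above its pocket: its left wall is at crop 339, which puts its centre near 370, against a pocket centre of (375,233). Lowering.

```bash
python3 -m handwheel '[{"tx":0.1,"ty":0.1,"tz":0.8,"wx":0,"wy":0,"wz":0,"claw":0.3},{"tx":0.1,"ty":0.1,"tz":1.5,"wx":0,"wy":0,"wz":0,"claw":0.3},{"tx":0.1,"ty":0.1,"tz":2.0,"wx":0,"wy":0,"wz":0,"claw":0.3},{"tx":0.1,"ty":0.1,"tz":2.1,"wx":0,"wy":0,"wz":0,"claw":0.3},{"tx":0.1,"ty":0.1,"tz":2.1,"wx":0,"wy":0,"wz":0,"claw":0.3},{"tx":0.1,"ty":0.1,"tz":2.1,"wx":0,"wy":0,"wz":0,"claw":0.3}]' 40; python3 go.py .5225 .0145 .038
```

```text
clock: 14.68
position: [0.5231, 0.0142, 0.0383]
ee_rot: [2.221, 2.221, -0.0]
force: [-0.8, -0.0, -1.4]
width: 0.451
shift cm [ 0.03 -0.06  0.03] turn deg [ 0.  0. -0.] pos [0.5231 0.0142 0.0383] q [ 0.13  0.57 -0.36  2.    0.32  0.63 -0.43] w 0.451 F [-0.8 -0.  -1.4] t 14.68
```

```bash
python3 -m handwheel '[{"tx":0,"ty":0,"tz":0.05,"wx":0,"wy":0,"wz":0,"claw":0.6},{"tx":0,"ty":0,"tz":0.05,"wx":0,"wy":0,"wz":0,"claw":0.6},{"tx":0,"ty":0,"tz":0.05,"wx":0,"wy":0,"wz":0,"claw":0.6},{"tx":0,"ty":0,"tz":0.05,"wx":0,"wy":0,"wz":0,"claw":0.6},{"tx":0,"ty":0,"tz":-2,"wx":0,"wy":0,"wz":0,"claw":0.6},{"tx":0,"ty":0,"tz":-5,"wx":0,"wy":0,"wz":0,"claw":0.7},{"tx":0,"ty":0,"tz":-9,"wx":0,"wy":0,"wz":0,"claw":0.8},{"tx":4,"ty":0.6,"tz":-11,"wx":0,"wy":0,"wz":0,"claw":0.8},{"tx":8,"ty":1.2,"tz":-11,"wx":0,"wy":0,"wz":0,"claw":0.8},{"tx":12,"ty":1.8,"tz":-11,"wx":0,"wy":0,"wz":0,"claw":0.8},{"tx":16,"ty":2.4,"tz":-11,"wx":0,"wy":0,"wz":0,"claw":0.8},{"tx":20,"ty":3,"tz":-11,"wx":0,"wy":0,"wz":0,"claw":0.8}]' 40; python3 -m handwheel '[{"tx":4,"ty":0.5,"tz":0,"wx":0,"wy":0,"wz":0,"claw":0.8},{"tx":7,"ty":0.8,"tz":0,"wx":0,"wy":0,"wz":0,"claw":0.8},{"tx":8.3,"ty":0.9,"tz":1,"wx":0,"wy":0,"wz":0,"claw":0.8},{"tx":8.3,"ty":0.9,"tz":3,"wx":0,"wy":0,"wz":0,"claw":0.8},{"tx":8.3,"ty":0.9,"tz":3,"wx":0,"wy":0,"wz":0,"claw":0.8},{"tx":8.3,"ty":0.9,"tz":3,"wx":0,"wy":0,"wz":0,"claw":0.8}]' 40; python3 go.py .562 .297 .031;  python3 - <<'E'
from h import *
for c,b in [("scene",(110,260,180,380))]:
  im,d=vision.get_image(c);cv2.imwrite(f"pics/p6{c}.png",cv2.resize(im[b[0]:b[1],b[2]:b[3]],None,fx=3.8,fy=3.8,interpolation=2))
E
```

```text
clock: 15.68
position: [0.5532, 0.2161, 0.1488]
ee_rot: [2.222, 2.221, 0.001]
force: [0.1, -0.6, 0.6]
width: 0.8
clock: 16.18
position: [0.5614, 0.2956, 0.117]
ee_rot: [-2.222, -2.221, 0.005]
force: [0.3, -0.3, 0.1]
width: 0.802
shift cm [0.16 0.09 8.6 ] turn deg [-0.14  0.14 -0.03] pos [0.5614 0.2956 0.117 ] q [-0.3   0.61 -0.41  1.65  0.29  0.94 -0.82] w 0.802 F [ 0.3 -0.3  0.1] t 16.18
```

View pics/p6scene.png

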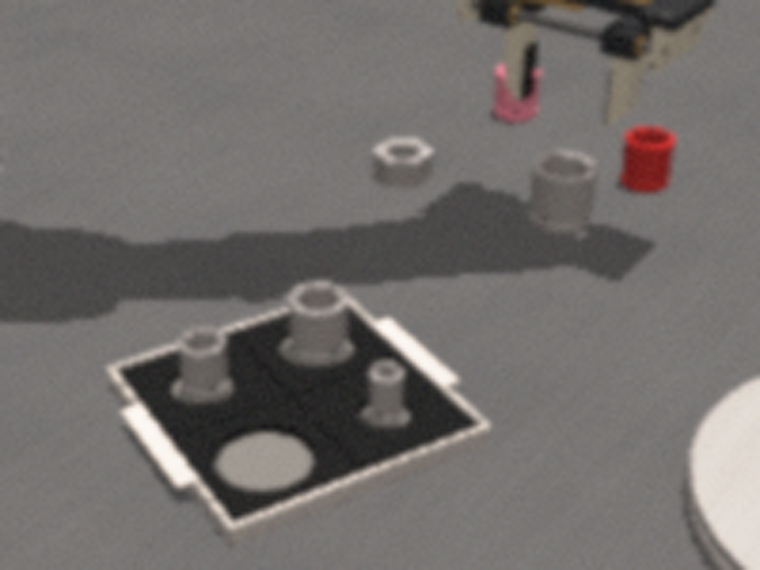

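The 42 is standing in its pocket at crop (318,320), and the gripper is above the 52 at (563,190). I'll descend and grip.

```bash
python3 -m handwheel '[{"tx":0,"ty":0,"tz":2,"wx":0,"wy":0,"wz":0,"claw":0.8},{"tx":0,"ty":0,"tz":4,"wx":0,"wy":0,"wz":0,"claw":0.8},{"tx":0,"ty":0,"tz":6,"wx":0,"wy":0,"wz":0,"claw":0.8},{"tx":0,"ty":0,"tz":8,"wx":0,"wy":0,"wz":0,"claw":0.8},{"tx":0,"ty":0,"tz":8.8,"wx":0,"wy":0,"wz":0,"claw":0.8},{"tx":0,"ty":0,"tz":8.8,"wx":0,"wy":0,"wz":0,"claw":0.8},{"tx":0,"ty":0,"tz":8.8,"wx":0,"wy":0,"wz":0,"claw":0.4},{"tx":0,"ty":0,"tz":8.8,"wx":0,"wy":0,"wz":0,"claw":0.4},{"tx":0,"ty":0,"tz":8.8,"wx":0,"wy":0,"wz":0,"claw":0.4},{"tx":0,"ty":0,"tz":8.8,"wx":0,"wy":0,"wz":0,"claw":0.4},{"tx":0,"ty":0,"tz":8.8,"wx":0,"wy":0,"wz":0,"claw":0.4}]' 45; python3 go.py .574 -.104 .15
```

```text
clock: 17.15
position: [0.5626, 0.2975, 0.0315]
ee_rot: [2.221, 2.221, 0.002]
force: [-0.7, -0.8, 7.1]
width: 0.558
shift cm [-40.14   1.17 -11.88] turn deg [ 0.09 -0.04 -0.01] pos [0.5626 0.2975 0.0315] q [-0.32  0.71 -0.38  1.71  0.35  0.78 -0.87] w 0.558 F [-0.7 -0.8  7.1] t 17.15
```

```bash
python3 -m handwheel '[{"tx":0,"ty":0,"tz":-3,"wx":0,"wy":0,"wz":0,"claw":0.4},{"tx":0,"ty":0,"tz":-6,"wx":0,"wy":0,"wz":0,"claw":0.4},{"tx":0,"ty":0,"tz":-9,"wx":0,"wy":0,"wz":0,"claw":0.4},{"tx":-2,"ty":0.1,"tz":-12,"wx":0,"wy":0,"wz":0,"claw":0.4},{"tx":-5,"ty":0.2,"tz":-12,"wx":0,"wy":0,"wz":0,"claw":0.4},{"tx":-9,"ty":0.3,"tz":-12,"wx":0,"wy":0,"wz":0,"claw":0.4},{"tx":-13,"ty":0.4,"tz":-12,"wx":0,"wy":0,"wz":0,"claw":0.4},{"tx":-17,"ty":0.5,"tz":-12,"wx":0,"wy":0,"wz":0,"claw":0.4},{"tx":-21,"ty":0.6,"tz":-12,"wx":0,"wy":0,"wz":0,"claw":0.4},{"tx":-25,"ty":0.7,"tz":-12,"wx":0,"wy":0,"wz":0,"claw":0.4},{"tx":-29,"ty":0.8,"tz":-12,"wx":0,"wy":0,"wz":0,"claw":0.4},{"tx":-33,"ty":0.9,"tz":-12,"wx":0,"wy":0,"wz":0,"claw":0.4}]' 45; python3 -m handwheel '[{"tx":-3,"ty":0.1,"tz":0,"wx":0,"wy":0,"wz":0,"claw":0.4},{"tx":-5.5,"ty":0.2,"tz":0,"wx":0,"wy":0,"wz":0,"claw":0.4},{"tx":-7.1,"ty":0.3,"tz":0,"wx":0,"wy":0,"wz":0,"claw":0.4},{"tx":-7.1,"ty":0.3,"tz":3,"wx":0,"wy":0,"wz":0,"claw":0.4},{"tx":-7.1,"ty":0.3,"tz":6,"wx":0,"wy":0,"wz":0,"claw":0.4},{"tx":-7.1,"ty":0.3,"tz":9,"wx":0,"wy":0,"wz":0,"claw":0.4},{"tx":-7.1,"ty":0.3,"tz":9,"wx":0,"wy":0,"wz":0,"claw":0.4},{"tx":-7.1,"ty":0.3,"tz":9,"wx":0,"wy":0,"wz":0,"claw":0.4}]' 45; python3 go.py .574 -.104 .039;  python3 - <<'E'
from h import *
for c,b in [("scene",(150,260,180,340))]:
  im,d=vision.get_image(c);cv2.imwrite(f"pics/p7{c}.png",cv2.resize(im[b[0]:b[1],b[2]:b[3]],None,fx=4.5,fy=4.5,interpolation=2))
E
```

```text
clock: 18.15
position: [0.5701, -0.0348, 0.15]
ee_rot: [-2.221, -2.221, 0.001]
force: [0.6, -0.2, -4.9]
width: 0.562
clock: 18.82
position: [0.5723, -0.1037, 0.0591]
ee_rot: [-2.219, -2.219, 0.004]
force: [0.5, 0.9, -4.6]
width: 0.562
shift cm [-0.04  0.17  2.01] turn deg [-0.25 -0.03  0.02] pos [ 0.5723 -0.1037  0.0591] q [ 0.34  0.6  -0.36  1.84  0.3   0.76 -0.18] w 0.562 F [ 0.5  0.9 -4.6] t 18.82
```

View pics/p7scene.png

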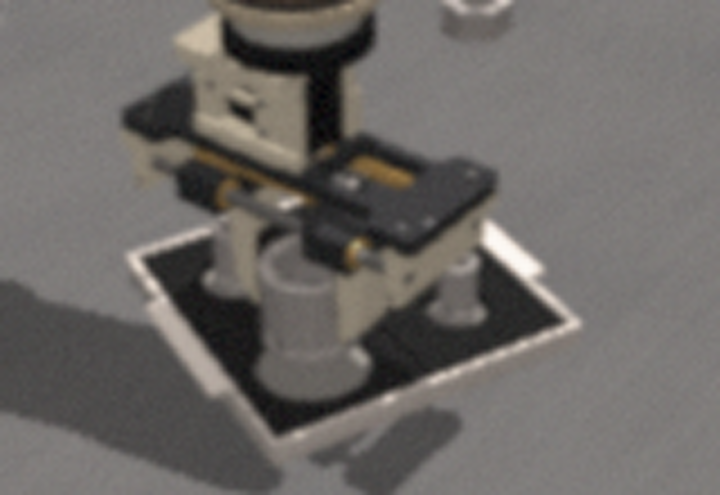

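The 52 is above its pocket: its left wall is at crop 262, so its centre is near 308, against a pocket centre of (315,367). I'll nudge it 1–2 mm in +x while lowering.

```bash
python3 -m handwheel '[{"tx":0.1,"ty":0.1,"tz":0.8,"wx":0,"wy":0,"wz":0,"claw":0.4},{"tx":0.1,"ty":0.1,"tz":1.5,"wx":0,"wy":0,"wz":0,"claw":0.4},{"tx":0.1,"ty":0.1,"tz":2.0,"wx":0,"wy":0,"wz":0,"claw":0.4},{"tx":0.1,"ty":0.1,"tz":2.1,"wx":0,"wy":0,"wz":0,"claw":0.4},{"tx":0.1,"ty":0.1,"tz":2.1,"wx":0,"wy":0,"wz":0,"claw":0.4},{"tx":0.1,"ty":0.1,"tz":2.1,"wx":0,"wy":0,"wz":0,"claw":0.4}]' 45; python3 go.py .574 -.104 .039
```

```text
clock: 19.37
position: [0.5751, -0.1029, 0.0394]
ee_rot: [2.221, 2.221, 0.0]
force: [-0.0, -0.5, -4.9]
width: 0.556
shift cm [-0.11 -0.11  0.04] turn deg [0.01 0.01 0.  ] pos [ 0.5751 -0.1029  0.0394] q [ 0.33  0.63 -0.35  1.85  0.31  0.72 -0.2 ] w 0.556 F [-0.  -0.5 -4.9] t 19.37
```

```bash
python3 -m handwheel '[{"tx":0,"ty":0,"tz":0.1,"wx":0,"wy":0,"wz":0,"claw":0.4},{"tx":0,"ty":0,"tz":0.1,"wx":0,"wy":0,"wz":0,"claw":0.7},{"tx":0,"ty":0,"tz":0.1,"wx":0,"wy":0,"wz":0,"claw":0.7},{"tx":0,"ty":0,"tz":0.1,"wx":0,"wy":0,"wz":0,"claw":0.7},{"tx":0,"ty":0,"tz":0.1,"wx":0,"wy":0,"wz":0,"claw":0.7},{"tx":0,"ty":0,"tz":-2,"wx":0,"wy":0,"wz":0,"claw":0.7},{"tx":0,"ty":0,"tz":-5,"wx":0,"wy":0,"wz":0,"claw":0.7},{"tx":0,"ty":0,"tz":-9,"wx":0,"wy":0,"wz":0,"claw":0.7},{"tx":0,"ty":0,"tz":-13,"wx":0,"wy":0,"wz":0,"claw":0.7},{"tx":0,"ty":0,"tz":-17,"wx":0,"wy":0,"wz":0,"claw":0.7},{"tx":0,"ty":-2,"tz":-19,"wx":0,"wy":0,"wz":0,"claw":0.7},{"tx":0,"ty":-5,"tz":-20,"wx":0,"wy":0,"wz":0,"claw":0.7}]' 45; python3 -m handwheel '[{"tx":2,"ty":-3,"tz":0,"wx":0,"wy":0,"wz":0,"claw":0.7},{"tx":4,"ty":-6,"tz":0,"wx":0,"wy":0,"wz":0,"claw":0.7},{"tx":7,"ty":-9,"tz":0,"wx":0,"wy":0,"wz":0,"claw":0.7},{"tx":10,"ty":-12,"tz":0,"wx":0,"wy":0,"wz":0,"claw":0.7},{"tx":14,"ty":-14,"tz":0,"wx":0,"wy":0,"wz":0,"claw":0.7},{"tx":18,"ty":-15,"tz":0,"wx":0,"wy":0,"wz":0,"claw":0.7},{"tx":22,"ty":-15,"tz":0,"wx":0,"wy":0,"wz":0,"claw":0.7},{"tx":22,"ty":-15,"tz":0,"wx":0,"wy":0,"wz":0,"claw":0.7},{"tx":22,"ty":-15,"tz":0,"wx":0,"wy":0,"wz":0,"claw":0.7}]' 45
python3 - <<'E'
from h import *
for c,b in [("scene",(110,260,180,340)),("top",(130,260,220,360))]:
  im,d=vision.get_image(c);cv2.imwrite(f"pics/f{c}.png",im);cv2.imwrite(f"pics/fz{c}.png",cv2.resize(im[b[0]:b[1],b[2]:b[3]],None,fx=3.9,fy=3.9,interpolation=2))
  Q=cloud(c,d)
  for n,x,y,h in [(22,.608,-.0185,.047),(32,.488,-.07,.049),(42,.5225,.0155,.053),(52,.574,-.104,.059),("deep",.41,-.302,.082),("nut",.409,.283,.024)]:
    m=(np.hypot(Q[...,0]-x,Q[...,1]-y)<.045)&(Q[...,2]>h-.007)&(Q[...,2]<h+.008)
    t=Q[m].astype(np.float32)
    if len(t): 
      (p,r)=cv2.minEnclosingCircle(t[:,:2].copy()); print(c,n,np.round(p,4),"dia",round(2*r,4),"ztop",np.median(t[:,2]).round(4),"off mm",(np.hypot(p[0]-x,p[1]-y)*1e3).round(1))
    else: print(c,n,"none")
E
```

```text
clock: 20.37
position: [0.528, -0.1023, 0.2431]
ee_rot: [2.217, 2.218, 0.008]
force: [-0.7, -0.1, -1.0]
width: 0.703
clock: 21.12
position: [0.3747, 0.1198, 0.2398]
ee_rot: [2.215, 2.227, 0.002]
force: [0.3, -0.3, -0.5]
width: 0.701
scene 22 [ 0.6094 -0.0196] dia 0.0231 ztop 0.0451 off mm 1.8
scene 32 [ 0.4909 -0.0672] dia 0.0352 ztop 0.0464 off mm 4.0
scene 42 [0.5258 0.0158] dia 0.0433 ztop 0.0506 off mm 3.3
scene 52 [ 0.5767 -0.1038] dia 0.053 ztop 0.0571 off mm 2.7
scene deep [ 0.4107 -0.3051] dia 0.0295 ztop 0.0798 off mm 3.2
scene nut [0.4114 0.2831] dia 0.0542 ztop 0.0224 off mm 2.4
top 22 [ 0.6061 -0.0182] dia 0.0217 ztop 0.0453 off mm 2.0
top 32 [ 0.4866 -0.0669] dia 0.0316 ztop 0.0482 off mm 3.4
top 42 [0.5219 0.0174] dia 0.0418 ztop 0.0521 off mm 2.0
top 52 [ 0.5738 -0.1019] dia 0.0529 ztop 0.0577 off mm 2.1
top deep [ 0.4081 -0.3012] dia 0.0275 ztop 0.0805 off mm 2.0
top nut [0.4266 0.3015] dia 0.0002 ztop 0.0246 off mm 25.5
```

View pics/fscene.png

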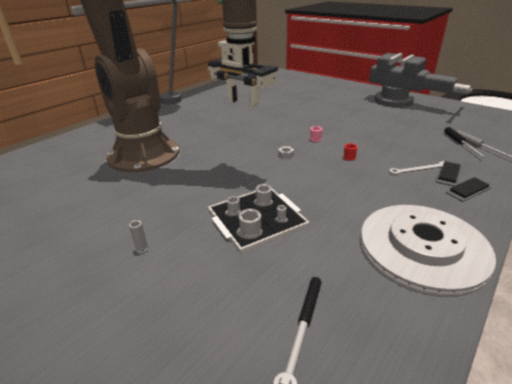

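View pics/fztop.png

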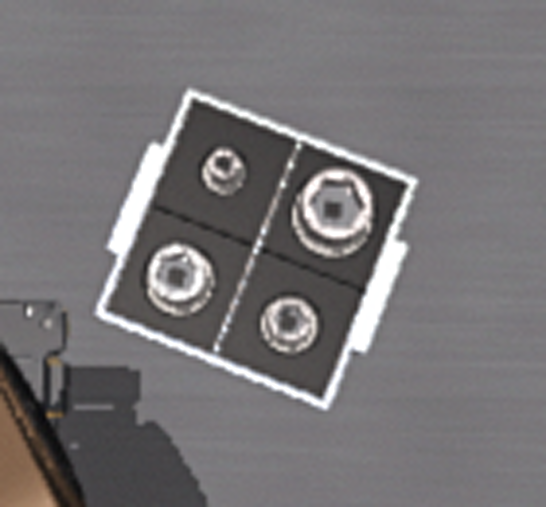

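View pics/fzscene.png

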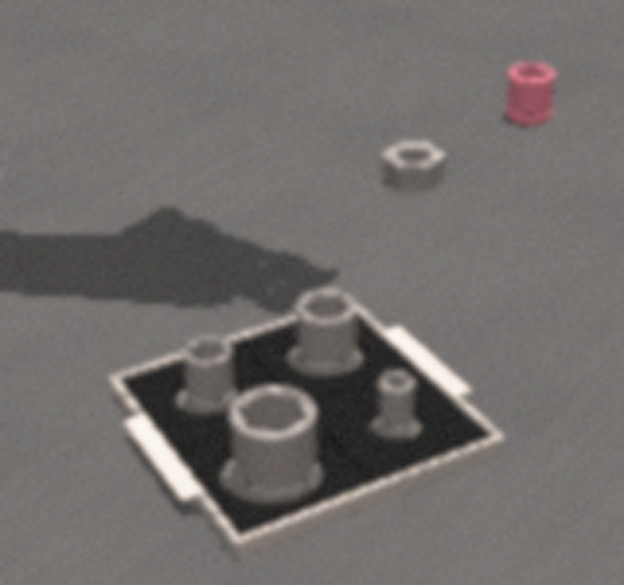

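All four sockets stand upright in their pockets. Measured tops match the expected 47, 49, 53 and 59 mm to within about 3 mm, and offsets are 4 mm or less. The deep socket and the nut haven't moved. I'll hand in.

Run:
```python
from cell import arm
print(arm.sign_off())
```

```text
the job is handed in; nothing more can be done
None
```

All four short sockets (22, 32, 42 and 52 mm) are upright in the pockets of their own size, and I handed the job in at about 21 s of robot time. The hand-in reports no verdict. I left the pink and red look-alikes, the deep socket and the hub nut alone.

- **Sockets:** in both cameras the centres are within 4 mm of the pocket axes (limit 9 mm). The 32 mm socket is furthest off, at 3.4–4.0 mm. The measured tops are 0.8–2.6 mm below nominal, about the cameras' depth error, so the sockets are resting on the pocket floors. The gripper is open and well clear.
- **Deep socket and hub nut:** the deep socket is within about 3 mm of its starting place in both cameras. The nut is within 1 mm in the scene camera. The top camera gave no usable nut reading because the arm blocked its view.
- **Disagreement:** the two cameras differ by 2–4 mm in x throughout, so I used values averaged between them.

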